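# Find the rocking lid and press it home

## Robot

A 7-joint arm with a two-finger parallel gripper is mounted at the origin on a cart in front of the work surface, level with it; the furniture and walls round the work are solid. World frame = base frame: x ahead of the robot, y to its left, z up, the work surface at z = 0. Lengths are in m, angles in degrees, forces in N, time in s.
With the tool pointing down it reaches from about 0.425 to 0.875 m from the base axis. Payload 4.7 kg.
Tool frame: the origin (TCP) lies between the finger pads; the fingertips stand 22 mm ahead of it and the grasp point (between the pads) lies 3 mm ahead of it (env.tip_reach is the distance from the TCP to the fingertips, in m); z points along the fingers, y is the line along which they close (so a half turn about z gives the same grasp; the last joint's range is limited). The gripper opens to 87 mm and grips with 3 to 60 N. Pads are 19 mm wide; open, the fingers measure 117 mm over their backs; the gripper's body (75 mm by 190 mm) begins 51 mm behind the grasp point.
Start: joints at [-68.291, 18.392, -4.016, 83.108, 1.295, 78.541, -3.26], TCP at [0.232, 0.607, 0.245] pointing down, gripper open.
Joint ranges: [-163.93, 163.93], [-17.29, 119.83], [-79.2, 71.16], [3.27, 140.29], [-89.18, 269.18], [5.43, 117.66], [-154.24, 154.24]. Speed limits (degrees/s): [147.25, 147.25, 180, 180, 180, 180, 180].

## Interface

Orientations are given as [roll, pitch, yaw] about the fixed x, y, z axes, in that order (R = Rz(yaw) Ry(pitch) Rx(roll)).
In Python, from cell import env gives the robot as it stands.
- The arm moves only by the shell command python3 -m creep 'ROWS' [FORCE]. ROWS is JSON, one flat list of numbers, 7 for each row, row after row: the finger opening in mm, from 0 to 87, then the shift along the tool's x, y, z in units of 30 mm (1.0 is 30 mm), then the turn, a rotation vector about the tool's x, y, z in units of 6 degrees (1.0 is 6 degrees). A call has 1 to 12 rows; each row is the pose to reach, as a shift and turn from the pose commanded when the call began, along the tool's axes at that moment; what a row does not reach only later rows make up. A row lasts 1/10 s, in which the tool goes at most 50 mm and 8.59 degrees, less where a joint would pass 70% of its speed; a pose out of reach is approached as far as the arm can. A call with a gripper value outside its range is refused whole. The fingers move at their own pace and stop on an object; FORCE is the grip in N (left out, the last holds). Time passes only in rows, so rows that repeat a pose let the fingers close. It gives the time, the measured TCP pose, the force, the opening and the grip force at its end, in the units of the state.
- env.get_obs(): the state, without advancing time (a new reading comes with each control period).
- env.read_camera(name): name is "scene" or "top" or "wrist"; returns a dict with "color" (384x512x3 uint8, red, green, blue), "depth" (384x512 float32, m along the optical axis (not along the pixel's ray), 0 where there is no reading), "fovy" (degrees; the focal length in pixels is half the picture's height over the tangent of half this angle, whatever the lens; pixels are square), "cx", "cy" (the principal point, pixels), "R" (3x3) and "t" (3): a world point X has camera coordinates R X + t. Camera axes: x right, y down, z forward; pixel columns grow to the right and rows downward; lengths in m; the calibration is good to about 2 mm. The wrist camera is an equidistant fisheye: a pixel r from the principal point sees the ray r / f radians off the axis. A picture is of the moment at which its call begins.
- env.sign_off(): hands the job in; it is judged then, once.
The state is a dict: "time_s": time; "qpos": joint angles; "joint_velocities": joint speeds; "effort": joint torques, N m; "tool_pos": TCP position; "tool_rot": TCP orientation; "force": force on the tool from outside, world axes, zero at the start; "wrist_torque": the same for the moment, N m; "grip_width": finger opening in m; "grasp_force": force on a finger pad.
Only numpy, scipy, OpenCV 4.12 (cv2) and the standard library are available. Lean on these libraries where they do the work, as an engineer would, in place of code of your own. Each camera call takes 0.05 s, during which the arm holds its last target. There are 200 camera calls.

## Task

One of the three white lids on the wooden spice caddy is not fully home and rocks when it is pressed near a side. Press each lid in turn with the fingertips, left, middle, then right as the robot sees them, to find it; then push that lid down at its middle until it sits fully home and level like the others, and finish while holding it down with the fingertips. Do not lift a lid, and leave everything else where it stands.

Things in the scene. Friction and masses are not known exactly. Their poses are not given: they have to be found in the camera images.
- caddy: wooden spice caddy fixed to the stove top, 112 x 292 mm, rim 48 mm high, with three square wells in a row along its y axis, 92 mm apart (centres at +92, 0 and -92 mm); the wells' walls stand 0.9 mm clear of each lid on every side. Origin: centre of its underside, on the surface; z up, y towards the left lid
- lid_left: square white push-on lid, 76 x 76 mm, 14 mm thick, grey ring in the middle of its flat top; left of three (left is +y). Origin: centre of its underside; z up, x and y along its sides. Home, its underside lies on its well's ledge, 40 mm above the caddy's underside, and its top 6 mm above the caddy's rim; it then stands firm wherever it is pressed
- lid_middle: square white push-on lid, 76 x 76 mm, 14 mm thick, grey ring in the middle of its flat top; middle of three (left is +y). Origin: centre of its underside; z up, x and y along its sides. The lid that is not home rides level 4 mm higher on a stiff stud, 18 mm square, under its middle: a few newtons near a side dip it there by 2 to 4 mm (0.13 rad); let go, it levels
- lid_right: square white push-on lid, 76 x 76 mm, 14 mm thick, grey ring in the middle of its flat top; right of three (left is +y). Origin: centre of its underside; z up, x and y along its sides. Pressed at its middle, the lid that is not home gives way at about 9 N: its stud slides down 4 mm and stays down, and the lid is then home and no longer rocks
- mill: brown wooden pepper mill, 58 mm across, 150 mm tall, behind the caddy on the right; stands loose, not to be moved. Origin: centre of its underside
- jam: jam jar with yellow cap, 66 mm across, 100 mm tall, behind the caddy; stands loose, not to be moved. Origin: centre of its underside
- small_can: small green and gold food tin, 57 mm across, 72 mm tall, behind the caddy on the left; stands loose, not to be moved. Origin: centre of its underside
- salt: salt shaker with grey cap, 44 mm across, 90 mm tall, to the right of the caddy; stands loose, not to be moved. Origin: centre of its underside
- herbs: spice jar with red cap, 46 mm across, 109 mm tall, to the left of the caddy; stands loose, not to be moved. Origin: centre of its underside
- tin: flat sardine tin, 63 x 105 mm, 26 mm tall, at the front left; stands loose, not to be moved. Origin: centre of its underside
- tumbler: small clear glass, 48 mm across, 58 mm tall, at the front right; stands loose, not to be moved. Origin: centre of its underside

How it is judged:
By the outcome, as a careful person would: the job done as asked, in the order asked, and still so for the second after the job is handed in, while the arm keeps its last pose, push and grip.
It also fails if it takes over 45 s, if anything falls off the work surface, if the arm or the gripper's body presses on something with over 40 N, if the wrist force passes 120 N, or if a joint passes its speed limit or range.

## Working session

There is one attempt and no reset: what is moved stays moved. The work goes in short steps, Python scripts to look and compute and a shell command to move; the robot and the scene stay as the last step left them, time stands still between calls to the robot, and variables do not carry over. Pictures are saved under pics/ and viewed, at most 10 in all, crops included, and the job is handed in when it is done.

```bash
mkdir -p pics; python3 - <<'E'
from cell import env
import cv2
o=env.get_obs();print({k:o[k] for k in('time_s','tool_pos','tool_rot','force','grip_width')},env.tip_reach)
import numpy as np
ims=[]
for n in("scene","top"):
    c=env.read_camera(n);ims.append(c["color"]);np.savez(f"{n}.npz",**c);print(n,c["fovy"],c["cx"],c["cy"],c["R"].round(3).tolist(),c["t"])
cv2.imwrite("pics/a.png",cv2.cvtColor(ims[0],cv2.COLOR_RGB2BGR));cv2.imwrite("pics/b.png",cv2.cvtColor(ims[1],cv2.COLOR_RGB2BGR))
E
```

```text
{'time_s': 0.0, 'tool_pos': array([0.23176113, 0.60671893, 0.24343206]), 'tool_rot': array([-1.79887812e+02,  7.33800352e-03,  1.59102124e+02]), 'force': array([-0.19865102,  0.30886818, -0.47940239]), 'grip_width': 0.08697880206177} 0.022
scene 45.882048482391255 248.6186024886507 192.56709159962244 [[0.862, -0.507, -0.001], [-0.308, -0.522, -0.795], [0.403, 0.685, -0.606]] [-0.40431754  0.24275074  1.01329137]
top 54.781128539585495 260.27866478977296 190.18027356159732 [[0.004, -1.0, -0.011], [-0.987, -0.003, -0.158], [0.158, 0.011, -0.987]] [0.04025635 0.50722535 1.01352763]
```

View pics/a.png

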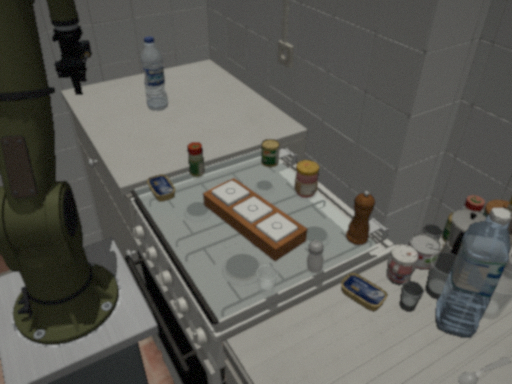

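View pics/b.png

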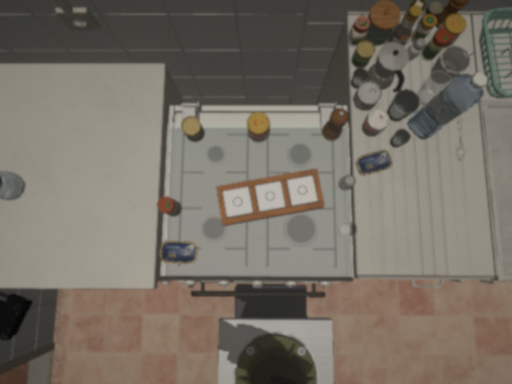

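The top view shows the caddy at about (270,196), with the lids at (238,202), (270,196) and (303,190). The jars behind it are at row ~125, and the salt is at (347,182). Next I'll measure the lids.

```bash
cat > h.py <<'E'
import numpy as np,cv2
def ray(c,uv,z):
    f=192/np.tan(np.radians(float(c["fovy"]))/2)
    d=np.array([(uv[0]-c["cx"])/f,(uv[1]-c["cy"])/f,1.])
    R,t=c["R"],c["t"];o=-R.T@t;d=R.T@d
    return o+d*(z-o[2])/d[2]
E
python3 - <<'E'
from h import *
for n,box in(("top",(215,165,327,227)),("scene",(195,170,310,260))):
    c=np.load(n+".npz");x0,y0,x1,y1=box
    im=c["color"];h=cv2.cvtColor(im,cv2.COLOR_RGB2HSV)
    m=((h[...,2]>165)&(h[...,1]<50)).astype(np.uint8);q=np.zeros_like(m);q[y0:y1,x0:x1]=m[y0:y1,x0:x1]
    for k in cv2.findContours(q,cv2.RETR_EXTERNAL,cv2.CHAIN_APPROX_NONE)[0]:
        if cv2.contourArea(k)<150: continue
        M=cv2.moments(k);u=(M['m10']/M['m00'],M['m01']/M['m00'])
        P=ray(c,u,.054); r=cv2.minAreaRect(np.array([ray(c,p[0],.054)[:2] for p in k],np.float32))
        d=c["depth"][int(u[1]),int(u[0])]
        f=192/np.tan(np.radians(float(c["fovy"]))/2)
        X=c["R"].T@(np.array([(u[0]-c["cx"])/f*d,(u[1]-c["cy"])/f*d,d])-c["t"])
        print(n,np.round(u,1),P.round(4),"depthpt",X.round(4),"rect",np.round(r[1],3),round(r[2],1))
    # brown caddy
    m=((h[...,0]<18)&(h[...,1]>90)).astype(np.uint8)*255;q=np.zeros_like(m);q[y0:y1,x0:x1]=m[y0:y1,x0:x1]
    k=max(cv2.findContours(q,cv2.RETR_EXTERNAL,cv2.CHAIN_APPROX_NONE)[0],key=cv2.contourArea)
    r=cv2.minAreaRect(np.array([ray(c,p[0],.048)[:2] for p in k],np.float32));print("caddy",r)
c=np.load("top.npz")
for n,u,z in(("mill",(340,117),.15),("jam",(258,120),.1),("can",(191,124),.072),("salt",(348,181),.09),("herbs",(166,205),.109),("tumbler",(347,229),.058),("tin",(179,251),.026)): print(n,ray(c,u,z).round(3))
E
```

```text
top [237.2 201.4] [0.473  0.1064 0.054 ] depthpt [0.4727 0.1062 0.0562] rect [0.071 0.07 ] 10.5
top [269.7 195.8] [0.4891 0.0155 0.054 ] depthpt [0.4892 0.0155 0.0532] rect [0.07 0.07] 9.7
top [301.8 190.1] [ 0.5056 -0.0747  0.054 ] depthpt [ 0.5057 -0.0748  0.0537] rect [0.07  0.069] 10.1
caddy ((0.48850321769714355, 0.01546122133731842), (0.1106119230389595, 0.2887592017650604), 10.511455535888672)
scene [276.5 225.9] [ 0.5057 -0.0751  0.054 ] depthpt [ 0.5059 -0.0748  0.0537] rect [0.069 0.069] 10.5
scene [252.2 208.3] [0.489  0.0153 0.054 ] depthpt [0.4878 0.0134 0.0558] rect [0.068 0.069] 10.8
scene [229.9 191.2] [0.4744 0.1102 0.054 ] depthpt [0.4743 0.1101 0.0541] rect [0.069 0.068] 10.4
caddy ((0.47887900471687317, 0.0005507320165634155), (0.13578113913536072, 0.3143847584724426), 10.358917236328125)
mill [ 0.685 -0.167  0.15 ]
jam [0.694 0.049 0.1  ]
can [0.692 0.24  0.072]
salt [ 0.525 -0.196  0.09 ]
herbs [0.456 0.291 0.109]
tumbler [ 0.397 -0.197  0.058]
tin [0.335 0.27  0.026]
```

```bash
cat >> h.py <<'E'
from scipy.spatial.transform import Rotation as Ro
YAW=10.2; C=np.array([.489,.0155])
ax=np.array([np.cos(np.radians(YAW)),np.sin(np.radians(YAW))]); ay=np.array([-ax[1],ax[0]])
def go(env,lid,off,ztip,yaw):
    "shift/turn in row units to put the tip at caddy y = lid+off (m)"
    o=env.get_obs();R=Ro.from_euler('xyz',o["tool_rot"],degrees=True)
    p=C+ay*(lid+off);T=np.array([*p,ztip+env.tip_reach])
    d=R.inv().apply(T-o["tool_pos"])/.03
    rv=(R.inv()*Ro.from_euler('xyz',[180,0,yaw],degrees=True)).as_rotvec(degrees=True)/6
    print("target",T.round(4),"shift",d.round(3),"turn",rv.round(3),"pos",o["tool_pos"].round(4),"rot",o["tool_rot"].round(2),"F",o["force"].round(2),"t",o["time_s"])
E
python3 -c "
from cell import env;from h import *
go(env,.092,.026,.10,YAW+90)"
```

```text
target [0.4681 0.1316 0.122 ] shift [-13.009 -11.979   4.075] turn [-1.400e-02  9.000e-03  9.817e+00] pos [0.2318 0.6068 0.2436] rot [-1.799e+02  1.000e-02  1.591e+02] F [-0.9  -0.19  0.35] t 0.1
```

```bash
python3 -m creep '[0,-6.5,-6,0,0,0,5, 0,-13,-12,0,0,0,9.8, 0,-13,-12,0,0,0,9.8, 0,-13,-12,0,0,0,9.8, 0,-13,-12,0,0,0,9.8, 0,-13,-12,0,0,0,9.8, 0,-13,-12,0,0,0,9.8, 0,-13,-12,0,0,0,9.8, 0,-13,-12,0,0,0,9.8, 0,-13,-12,0,0,0,9.8, 0,-13,-12,0,0,0,9.8, 0,-13,-12,2,0,0,9.8]' 10
python3 -c "
from cell import env;from h import *
go(env,.092,.026,.06,YAW+90)"
```

```text
time_s: 1.3
tool_pos: [0.4744, 0.1278, 0.2]
tool_rot: [179.2, -0.1, 99.8]
force: [1.2, 1.6, -0.2]
grip_width: 0.0024
grasp_force: 0.0
target [0.4681 0.1316 0.082 ] shift [ 0.154 -0.239  3.93 ] turn [ 0.133 -0.019 -0.067] pos [0.4744 0.1278 0.2   ] rot [ 1.792e+02 -1.100e-01  9.980e+01] F [ 1.17  1.6  -0.17] t 1.3
```

```bash
python3 -m creep '[0,0,0,1,0,0,0, 0,0,0,2,0,0,0, 0,0,0,2,0,0,0, 0,0,0,2,0,0,0, 0,0,0,2,0,0,0, 0,0,0,2,0,0,0]'
python3 -c "
from cell import env;from h import *
go(env,.092,.026,.064,YAW+90)
c=env.read_camera('wrist');cv2.imwrite('pics/c.png',cv2.cvtColor(c['color'],cv2.COLOR_RGB2BGR))"
```

```text
time_s: 1.9
tool_pos: [0.469, 0.1323, 0.1363]
tool_rot: [179.8, -0.1, 100.3]
force: [-0.5, 0.2, 0.6]
grip_width: 0.0005
grasp_force: 0.0
target [0.4681 0.1316 0.086 ] shift [-0.019 -0.04   1.678] turn [ 0.03  -0.01   0.019] pos [0.469  0.1323 0.1363] rot [ 1.7982e+02 -6.0000e-02  1.0031e+02] F [-0.54  0.23  0.56] t 1.9
```

View pics/c.png

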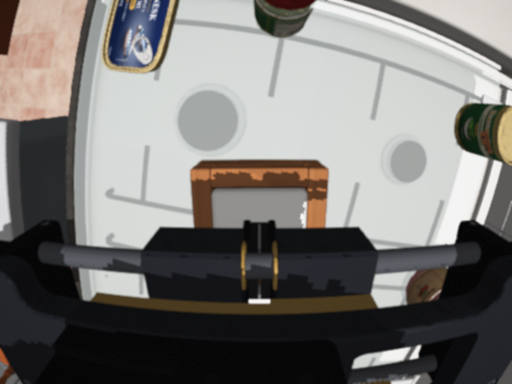

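The wrist view shows the closed fingertips at about (260,235), over the outer half of the left lid (edge at row ~185) and inside the rim. I'll move down to it.

```bash
python3 -m creep '[0,0,0,1,0,0,0, 0,0,0,1.68,0,0,0, 0,0,0,1.68,0,0,0, 0,0,0,1.68,0,0,0, 0,0,0,1.68,0,0,0]'; python3 -m creep '[0,0,0,0.1,0,0,0, 0,0,0,0.14,0,0,0, 0,0,0,0.14,0,0,0]'
```

```text
time_s: 2.45
tool_pos: [0.469, 0.1322, 0.0857]
tool_rot: [179.8, -0.0, 100.3]
force: [-0.7, 0.3, 0.0]
grip_width: 0.0005
grasp_force: 0.0
time_s: 2.75
tool_pos: [0.4681, 0.132, 0.0802]
tool_rot: [180.0, -0.0, 100.3]
force: [0.1, 0.4, 0.1]
grip_width: 0.0002
grasp_force: 0.2
```

```bash
for i in 1; do python3 -m creep '[0,0,0,0.03,0,0,0, 0,0,0,0.03,0,0,0]'; python3 -m creep '[0,0,0,0.03,0,0,0, 0,0,0,0.03,0,0,0]'; python3 -m creep '[0,0,0,0.03,0,0,0, 0,0,0,0.03,0,0,0]'; done | egrep 'pos|force: \['
```

```text
tool_pos: [0.468, 0.1326, 0.0795]
force: [-1.3, 1.4, 3.9]
tool_pos: [0.4681, 0.1332, 0.0789]
force: [-1.9, 3.8, 5.0]
tool_pos: [0.4681, 0.133, 0.0783]
force: [-1.4, 2.6, 8.2]
```

```bash
python3 -m creep '[0,0,0,-0.8,0,0,0, 0,-1.5,0,-0.8,0,0,0, 0,-3.07,0,-0.8,0,0,0, 0,-3.07,0,-0.8,0,0,0, 0,-3.07,0,-0.8,0,0,0, 0,-3.07,0,-0.6,0,0,0, 0,-3.07,0,-0.3,0,0,0, 0,-3.07,0,-0.1,0,0,0, 0,-3.07,0,0,0,0,0, 0,-3.07,0,0,0,0,0, 0,-3.07,0,0,0,0,0]'
python3 -c "
from cell import env;from h import *
go(env,0,.026,.054,YAW+90)"
```

```text
time_s: 4.45
tool_pos: [0.4842, 0.0415, 0.077]
tool_rot: [-180.0, 0.0, 100.3]
force: [0.5, 0.5, -0.5]
grip_width: 0.0008
grasp_force: 0.0
target [0.4844 0.0411 0.076 ] shift [-0.013  0.003  0.033] turn [-0.002  0.001  0.022] pos [0.4842 0.0415 0.077 ] rot [-1.7999e+02  1.0000e-02  1.0033e+02] F [ 0.52  0.54 -0.53] t 4.45
```

```bash
for i in 1; do python3 -m creep '[0,0,0,0.03,0,0,0, 0,0,0,0.03,0,0,0]'; python3 -m creep '[0,0,0,0.03,0,0,0, 0,0,0,0.03,0,0,0]'; python3 -m creep '[0,0,0,0.03,0,0,0, 0,0,0,0.03,0,0,0]'; done | egrep 'pos|force: \['
```

```text
tool_pos: [0.4844, 0.0413, 0.0765]
force: [-0.1, 0.2, 2.6]
tool_pos: [0.4845, 0.0413, 0.0764]
force: [-2.5, -0.8, 8.8]
tool_pos: [0.4845, 0.0413, 0.0764]
force: [-5.7, -0.2, 16.5]
```

Under 16 N the middle lid didn't move at all, with its top at 0.0544. The left lid stood at ~0.058 and dipped. Now the right lid.

```bash
python3 -m creep '[0,0,0,-0.8,0,0,0, 0,-1.5,0,-0.8,0,0,0, 0,-3.07,0,-0.8,0,0,0, 0,-3.07,0,-0.8,0,0,0, 0,-3.07,0,-0.8,0,0,0, 0,-3.07,0,-0.6,0,0,0, 0,-3.07,0,-0.3,0,0,0, 0,-3.07,0,-0.2,0,0,0, 0,-3.07,0,-0.12,0,0,0, 0,-3.07,0,-0.12,0,0,0]' | egrep 'pos|force: \['
python3 -m creep '[0,0,0,0.03,0,0,0, 0,0,0,0.03,0,0,0]'| egrep 'pos|force: \['; python3 -m creep '[0,0,0,0.03,0,0,0, 0,0,0,0.03,0,0,0]'| egrep 'pos|force: \['
python3 -c "
from cell import env;from h import *
go(env,-.092,.026,.054,YAW+90)"
```

```text
tool_pos: [0.5004, -0.049, 0.0776]
force: [-1.1, -0.3, 0.6]
tool_pos: [0.5009, -0.0494, 0.0774]
force: [-1.5, -0.2, -0.4]
tool_pos: [0.5009, -0.0495, 0.0765]
force: [0.0, -0.5, 0.4]
target [ 0.5007 -0.0495  0.076 ] shift [ 0.001 -0.008  0.017] turn [ 0.005 -0.     0.017] pos [ 0.5009 -0.0495  0.0765] rot [179.97  -0.   100.3 ] F [ 0.04 -0.55  0.39] t 6.45
```

```bash
for i in 1; do python3 -m creep '[0,0,0,0.03,0,0,0, 0,0,0,0.03,0,0,0]'; python3 -m creep '[0,0,0,0.03,0,0,0, 0,0,0,0.03,0,0,0]'; done | egrep 'pos|force: \['
```

```text
tool_pos: [0.501, -0.0495, 0.0764]
force: [-2.3, 0.3, 7.2]
tool_pos: [0.501, -0.0495, 0.0764]
force: [-5.4, 0.2, 14.8]
```

The right lid is firm too, so it's the left one. I'll go back over its middle and look.

```bash
python3 -m creep '[0,0,0,-1,0,0,0, 0,1.5,0,-1,0,0,0, 0,3,0,-1,0,0,0, 0,4.5,0,-1,0,0,0, 0,5.27,0,-1,0,0,0, 0,5.27,0,-1,0,0,0, 0,5.27,0,-0.6,0,0,0, 0,5.27,0,-0.4,0,0,0, 0,5.27,0,-0.4,0,0,0, 0,5.27,0,-0.4,0,0,0]' | egrep 'pos|force: \['
python3 - <<'E'
from cell import env;from h import *
go(env,.092,0,.058,YAW+90)
c=env.read_camera('top');im=c['color'][160:235,205:335];cv2.imwrite('pics/d.png',cv2.cvtColor(cv2.resize(im,None,fx=5,fy=5,interpolation=2),cv2.COLOR_RGB2BGR))
t=np.load('top.npz');s=np.load('scene.npz')
print("left lid at z .058:",ray(t,(237.2,201.4),.058),ray(s,(229.9,191.2),.058))
E
```

```text
tool_pos: [0.4725, 0.1049, 0.0861]
force: [1.2, 0.8, -0.2]
target [0.4727 0.106  0.08  ] shift [0.037 0.015 0.203] turn [-0.009  0.005 -0.003] pos [0.4725 0.1049 0.0861] rot [-1.7995e+02  3.0000e-02  1.0018e+02] F [ 1.2   0.76 -0.17] t 7.85
left lid at z .058: [0.47247255 0.10599622 0.058     ] [0.47186286 0.10534544 0.058     ]
```

View pics/d.png

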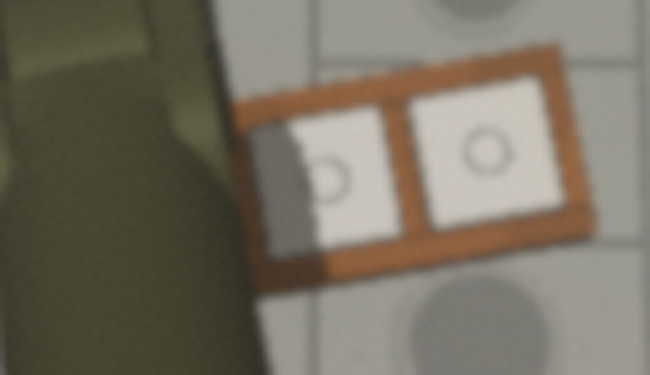

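The picture shows the middle and right lids level in the caddy, and the arm hiding the left one. At z = 0.058 both first views put the left lid's centre at (0.472,0.106), and the tool is within 1 mm of that. Pressing now.

```bash
python3 -m creep '[0,0.03,0,0.1,0,0,0, 0,0.03,0,0.2,0,0,0, 0,0.03,0,0.2,0,0,0]'| egrep 'pos|force: \['; for i in 1; do python3 -m creep '[0,0,0,0.03,0,0,0, 0,0,0,0.03,0,0,0]'; python3 -m creep '[0,0,0,0.03,0,0,0, 0,0,0,0.03,0,0,0]';python3 -m creep '[0,0,0,0.03,0,0,0, 0,0,0,0.03,0,0,0]'; done | egrep 'pos|force: \['
```

```text
tool_pos: [0.4721, 0.1069, 0.0802]
force: [0.3, -0.4, -0.2]
tool_pos: [0.4724, 0.107, 0.0796]
force: [-0.0, -0.7, 0.3]
tool_pos: [0.4725, 0.1071, 0.0794]
force: [-1.2, -0.5, 3.6]
tool_pos: [0.4725, 0.1071, 0.0786]
force: [-1.7, 0.4, 6.6]
```

```bash
for i in 1; do python3 -m creep '[0,0,0,0.03,0,0,0, 0,0,0,0.03,0,0,0]'; python3 -m creep '[0,0,0,0.03,0,0,0, 0,0,0,0.03,0,0,0]';python3 -m creep '[0,0,0,0.03,0,0,0, 0,0,0,0.03,0,0,0]';python3 -m creep '[0,0,0,0.03,0,0,0, 0,0,0,0.03,0,0,0]'; done | egrep 'pos|force: \['
```

```text
tool_pos: [0.4725, 0.1071, 0.0777]
force: [-2.3, -0.4, 7.4]
tool_pos: [0.4725, 0.1071, 0.0768]
force: [-1.7, -1.1, 6.4]
tool_pos: [0.4725, 0.1071, 0.0764]
force: [-5.5, -0.7, 11.2]
tool_pos: [0.4725, 0.1071, 0.0764]
force: [-7.4, -2.6, 18.8]
```

```bash
python3 -m creep '[0,0,0,0,0,0,0, 0,0,0,0,0,0,0, 0,0,0,0,0,0,0]'| egrep 'pos|force: \['
python3 - <<'E'
from cell import env;from h import *
c=env.read_camera('scene');im=c['color'][140:275,130:390];cv2.imwrite('pics/e.png',cv2.cvtColor(cv2.resize(im,None,fx=3,fy=3,interpolation=2),cv2.COLOR_RGB2BGR))
E
```

```text
tool_pos: [0.4725, 0.1071, 0.0763]
force: [-6.4, -2.3, 17.5]
```

View pics/e.png

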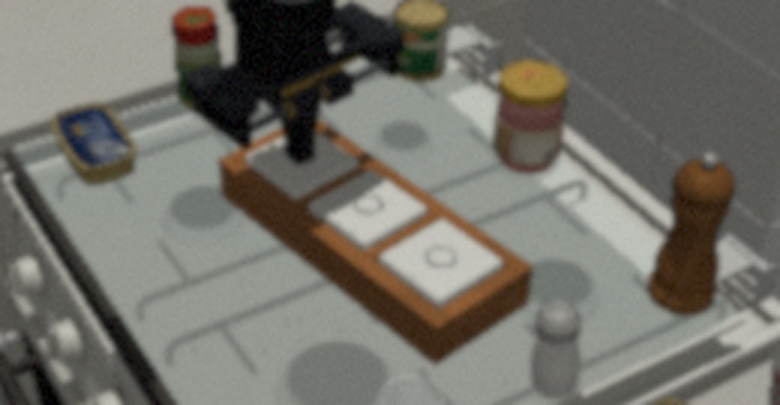

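The fingertips at crop (300,155) rest on the middle of the left lid. It looks level with the other two, and nothing around the caddy has moved.

```bash
python3 -c "
from cell import env
print(env.sign_off())"
```

```text
the job is handed in; nothing more can be done
None
```

The left lid was the loose one: I pressed left, middle, then right, pushed the left lid down at its middle until it stopped firm at the others' height, and handed in while holding it down at about 17 N.

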